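Seat the proud sample vial

TASK

One of the nine sample vials in the rack is standing proud of the others, where the sampler's needle head would strike it. Press it straight down on its cap with the fingertips, gently, until it is fully home and level with the rest, then take the hand away clear. Do not grip it or pull it up, do not touch any of the other vials in the rack, and leave the things around the rack where they are.

Things in the scene. Friction and masses are not known exactly. Their poses are not given: they have to be found in the camera images.
- rack: sample rack fixed to the bench: grey base tray 150 x 200 mm (x, y), on it a dark block 134 x 176 mm, its top 70 mm above the bench. Twelve bright-rimmed pockets at x = -40, 0, 40 and y = -60, -20, 20, 60 mm; nine hold vials, three are empty (which ones varies). Origin: centre of its underside, on the bench; x, y along its sides, z up
- proud_vial: the vial standing proud, upright in a pocket: glass, 23 mm across, 75 mm tall, flat aluminium cap 20 mm across. Its cap is 12-18 mm higher than the others. Origin: centre of the cap's top; z up. Home, that is 100 mm above the bench, where the pocket's floor stops it. Slides only up and down; a spring in the pocket grips it: about 4 N pushes it down, it stays where left
- vial_1: identical vial, already home in a pocket, cap's top 100 mm above the bench; not to be touched. Origin: centre of the cap's top face
- vial_2: identical vial, already home in a pocket, cap's top 100 mm above the bench; not to be touched. Origin: centre of the cap's top face
- vial_3: identical vial, already home in a pocket, cap's top 100 mm above the bench; not to be touched. Origin: centre of the cap's top face
- vial_4: identical vial, already home in a pocket, cap's top 100 mm above the bench; not to be touched. Origin: centre of the cap's top face
- vial_5: identical vial, already home in a pocket, cap's top 100 mm above the bench; not to be touched. Origin: centre of the cap's top face
- vial_6: identical vial, already home in a pocket, cap's top 100 mm above the bench; not to be touched. Origin: centre of the cap's top face
- vial_7: identical vial, already home in a pocket, cap's top 100 mm above the bench; not to be touched. Origin: centre of the cap's top face
- vial_8: identical vial, already home in a pocket, cap's top 100 mm above the bench; not to be touched. Origin: centre of the cap's top face
- spare_vial: identical vial standing loose on the bench beside the rack (on its +y side), 75 mm tall, light; to be left where it is. Origin: centre of its underside
- crimper: hand crimping pliers lying loose on the bench beside the rack (on its -y side), about 215 mm long, 70 mm wide, 33 mm tall; x points to the jaws. Origin: middle of its length, on the bench; to be left where it is
- cap_jar: closed jar of caps, 62 mm in diameter, 70 mm tall, standing loose on the bench beyond the rack (on its +x side); to be left where it is. Origin: centre of its underside
Not all that is in view belongs to the job. There is more than one size of the rack; the one meant has the size given above.

How it is judged:
By the outcome, as a careful person would: the job done as asked, in the order asked, and still so for the second after the job is handed in, with the robot touching nothing.
It also fails if it takes over 32 s, if anything falls off the work surface, if the arm or the gripper's body presses on something with over 40 N, if the wrist force passes 120 N, or if a joint passes its speed limit or range.

ROBOT

A 6-joint arm with a two-finger parallel gripper is mounted at the origin on the work surface. World frame = base frame: x ahead of the robot, y to its left, z up, the work surface at z = 0. Lengths are in m, angles in rad, forces in N, time in s.
With the tool pointing down it reaches from about 0.375 to 0.825 m from the base axis. Payload 5.5 kg.
Tool frame: the origin (TCP) lies on the front face of the gripper's body, between the roots of the fingers; the fingertips stand 73 mm ahead of it and the grasp point (between the pads) lies 54 mm ahead of it; z points along the fingers, y is the line along which they close (so a half turn about z gives the same grasp; the last joint's range is limited). The gripper opens to 85 mm and grips with 20 to 120 N. Pads are 22 mm wide; open, the fingers measure 114 mm over their backs; the gripper's body (76 mm by 85 mm) begins 54 mm behind the grasp point. The pads swing forward as they close: fully open they stand 13 mm farther back than shut.
Start: joints at [-1.13, 0.314, -0.047, 1.21, 0, 1.571], TCP at [0.256, -0.543, 0.304] pointing down, gripper open.
Joint ranges: [-2.67, 2.67], [-0.69, 1.73], [-1.03, 1.25], [-2.08, 2.16], [-1.42, 1.45], [-3.14, 3.14]. Speed limits (rad/s): [2.39, 2.39, 3.01, 3.14, 3.14, 3.14].

INTERFACE

Orientations are given as [roll, pitch, yaw] about the fixed x, y, z axes, in that order (R = Rz(yaw) Ry(pitch) Rx(roll)).
In Python, from station import manip gives the robot as it stands. The module is installed in compiled form; this text tells all that it offers.
- The arm moves only by the tool step_arm, never from a script. Its argument "rows" is a list of rows, each an object of numbers: "dx", "dy", "dz": the shift along the tool's x, y, z in mm; "wx", "wy", "wz": the turn, a rotation vector about the tool's x, y, z in rad. A call has 1 to 20 rows; each row shifts and turns the commanded pose from where the row before left it, along the tool's axes as they then stand; what a row does not reach is not made up. A row lasts 1/8 s, in which the tool goes at most 62.5 mm and 10.7 degrees, less where a joint would pass 70% of its speed; a pose out of reach is approached as far as the arm can. A call is refused whole if a number of a shift passes 62.5 or a number of a turn 0.188, either way. A call with a gripper value outside its range is refused whole. "grip" is the opening, from 0 (shut) to 1 (fully open), set as the call begins (left out, the last holds). The fingers move at their own pace and stop on an object; "newtons" is the grip in N (left out, the last holds). Time passes only in rows, so rows that do not move let the fingers close. It gives the time, the measured TCP pose, the force, the opening and the grip force at its end, in the units of the state.
- manip.get_state(): the state, without advancing time (a new reading comes with each control period).
- manip.camera(name): name is "side" or "top" or "wrist"; returns (picture, depth): 420x560x3 uint8, red, green, blue; 420x560 float32, m along the optical axis (not along the pixel's ray), 0 where there is no reading.
- manip.calibration(name): a dict with "fx", "fy", "cx", "cy" (pixels), "extrinsics" (4x4, takes a point from world to camera coordinates); the wrist camera has in their place "hand_eye" (4x4, takes a point from camera to tool coordinates, whose origin is the TCP and whose axes are the flange's). Camera axes: x right, y up, looking along -z (the intrinsics and any distortion apply to the point x, -y, -z); pixel columns grow to the right and rows downward; lengths in m; the calibration is good to about 2 mm. A picture is of the moment at which its call begins: read the wrist's pose just before it. calibration takes no time and is no camera call.
- manip.hand_in(): hands the job in; it is judged then, once.
The state is a dict: "t": time; "q": joint angles; "joint_velocities": joint speeds; "joint_efforts": joint torques, N m; "ee_pos": TCP position; "ee_rot": TCP orientation; "contact_force": force on the tool from outside, world axes, zero at the start; "moment": the same for the moment, N m; "opening": finger opening in m; "grasp_force": force on a finger pad.
Only numpy, scipy, OpenCV 4.12 (cv2) and the standard library are available. Lean on these libraries where they do the work, as an engineer would, in place of code of your own. Each camera call takes 0.05 s, during which the arm holds its last target. There are 200 camera calls.

## Working session

There is one attempt and no reset: what is moved stays moved. The work goes in short steps, Python scripts to look and compute and a tool call to move; the robot and the scene stay as the last step left them, time stands still between calls to the robot, and variables do not carry over. Pictures are saved under pics/ and viewed, at most 10 in all, crops included, and the job is handed in when it is done.

Besides the shell and the picture viewer there is one more tool, called after ">>>" as name(argument=value, ...) on one line, values as JSON. step_arm: Moves the arm, as the interface text tells. Its arguments: {"type":"object","properties":{"rows":{"type":"array","items":{"type":"object","properties":{"dx":{"type":"number"},"dy":{"type":"number"},"dz":{"type":"number"},"wx":{"type":"number"},"wy":{"type":"number"},"wz":{"type":"number"}}}},"grip":{"type":"number"},"newtons":{"type":"number"}},"required":["rows"]}

```bash
mkdir -p pics
cat > h.py <<'E'
import numpy as np, cv2
from station import manip
from scipy.spatial.transform import Rotation as R
def grab(name, save=None):
    s=manip.get_state(); im,d=manip.camera(name); c=manip.calibration(name)
    if save: cv2.imwrite('pics/'+save,im[:,:,::-1])
    if 'extrinsics' in c: T=np.linalg.inv(c['extrinsics'])
    else:
        T=np.eye(4); T[:3,:3]=R.from_euler('xyz',s['ee_rot']).as_matrix(); T[:3,3]=s['ee_pos']; T=T@c['hand_eye']
    v,u=np.mgrid[:d.shape[0],:d.shape[1]]
    P=np.stack([(u-c['cx'])/c['fx']*d,-(v-c['cy'])/c['fy']*d,-d],-1)
    W=P@T[:3,:3].T+T[:3,3]; W[d==0]=np.nan
    return im,d,W,c,T
E
python3 - <<'E'
from h import *
print(manip.get_state())
for n in('top','side'):
    im,d,W,c,T=grab(n,n+'0.png'); np.save(n+'W.npy',W); print(n,{k:v for k,v in c.items() if k!='extrinsics'},T.round(3).tolist())
E
```

```text
{'t': 0.0, 'q': array([-1.12999705e+00,  3.14178913e-01, -4.80748581e-02,  1.21021788e+00,
       -1.21941886e-05,  1.57076847e+00]), 'joint_velocities': array([-0.00051069, -0.00035166,  0.00015555,  0.00124828,  0.00179323,
        0.00184431]), 'joint_efforts': array([-3.57829094e-04, -5.39592505e+01,  3.39747047e+01,  1.92263431e-02,
       -1.28468573e-04,  4.46288723e-06]), 'ee_pos': array([ 0.25579777, -0.5422306 ,  0.30306457]), 'ee_rot': array([-3.13991733e+00,  1.21474944e-05,  4.40827159e-01]), 'contact_force': array([-0.19706397, -0.48146667,  0.83358494]), 'moment': array([ 0.03307727,  0.00821001, -0.00193269]), 'grasp_force': 0.0, 'opening': 0.08546133723786274}
top {'fx': 388.144469173429, 'fy': 388.144469173429, 'cx': 280.5004547146015, 'cy': 209.68420597227336} [[-0.019, 0.998, -0.067, 0.45], [-1.0, -0.019, -0.014, 0.05], [-0.015, 0.067, 0.998, 0.801], [0.0, 0.0, 0.0, 1.0]]
side {'fx': 474.47997730279985, 'fy': 474.47997730279985, 'cx': 281.8379975283326, 'cy': 199.67874502035673} [[0.838, 0.333, -0.432, 0.134], [-0.546, 0.507, -0.667, -0.538], [-0.003, 0.795, 0.607, 0.653], [0.0, 0.0, 0.0, 1.0]]
```

View pics/top0.png

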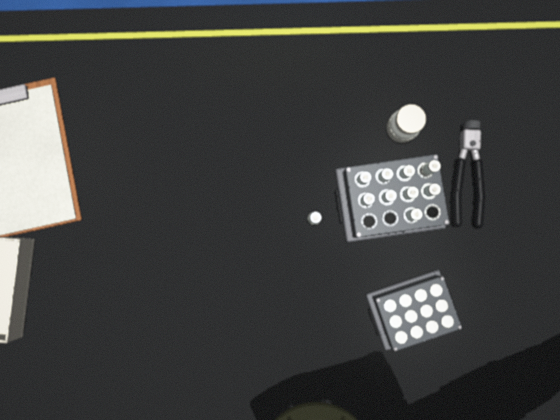

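View pics/side0.png

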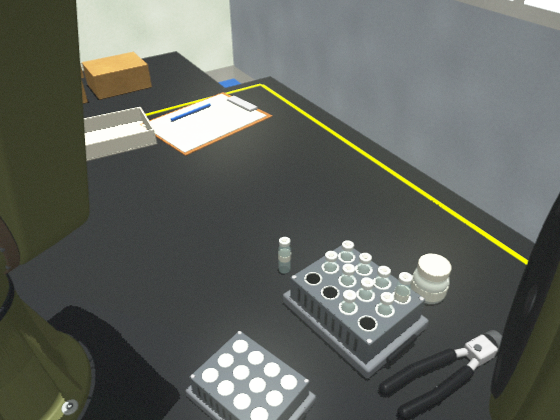

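The top view shows the large rack at about (393,200). It has nine vials, empty pockets at (368,221), (390,218) and (432,212), and a corner vial at (430,168) that looks taller; in the side view that vial is at (405,280). A smaller rack with 12 white caps, at (415,312), is a decoy. The spare vial is at (315,217), the jar at (407,122) and the crimper at (470,175). Next I measure cap heights.

Run:
```python
from h import *
for n in('top','side'):
    W=np.load(n+'W.npy'); im=cv2.imread(f'pics/{n}0.png')
    m=((W[...,2]>.088)&(W[...,2]<.135)&(W[...,0]>.3)).astype(np.uint8)
    k,l,st,ce=cv2.connectedComponentsWithStats(m)
    print(n)
    for i in range(1,k):
        if st[i,4]>8:
            p=W[l==i]; z=p[:,2]; q=p[z>np.percentile(z,50)]
            print(ce[i].round(),st[i,4],p.mean(0).round(4),'ztop',np.percentile(z,[50,90]).round(4))
    b=(abs(W[...,2]-.07)<.006)
    print('block pts',b.sum(),np.nanmin(W[b],0),np.nanmax(W[b],0))
im=cv2.imread('pics/top0.png')[140:260,320:500]; a=cv2.resize(im,None,fx=3.3,fy=3.3,interpolation=cv2.INTER_CUBIC)
cv2.imwrite('pics/crop.png',a)
```

```text
top
[431. 167.] 184 [ 0.5684 -0.2109  0.1088] ztop [0.1149 0.1173]
[408. 170.] 112 [ 0.5644 -0.1735  0.0985] ztop [0.0989 0.1007]
[387. 174.] 109 [ 0.5593 -0.134   0.0984] ztop [0.0988 0.1003]
[365. 177.] 108 [ 0.5545 -0.0944  0.0987] ztop [0.0988 0.1002]
[434. 189.] 111 [ 0.5296 -0.2179  0.0986] ztop [0.0987 0.1007]
[412. 192.] 110 [ 0.5248 -0.1783  0.0984] ztop [0.0987 0.1004]
[390. 195.] 107 [ 0.52   -0.1389  0.0986] ztop [0.0989 0.1005]
[368. 198.] 106 [ 0.5152 -0.0993  0.0988] ztop [0.0989 0.1004]
[415. 214.] 108 [ 0.4852 -0.1833  0.0985] ztop [0.0986 0.1003]
block pts 5917 [ 0.44699587 -0.25377291  0.06406733] [0.69660648 0.00513784 0.07599579]
side
[478.  29.] 2449 [1.6485 0.5326 0.111 ] ztop [0.1107 0.1303]
[347. 246.] 120 [ 0.5514 -0.0981  0.0981] ztop [0.0998 0.1011]
[330. 256.] 123 [ 0.512  -0.1028  0.0983] ztop [0.0994 0.1009]
[364. 259.] 131 [ 0.5562 -0.1374  0.0979] ztop [0.0995 0.1011]
[348. 270.] 135 [ 0.5167 -0.1423  0.0985] ztop [0.0996 0.101 ]
[383. 272.] 135 [ 0.561  -0.1769  0.0984] ztop [0.0996 0.1011]
[403. 283.] 293 [ 0.5643 -0.2176  0.1062] ztop [0.106  0.1177]
[366. 283.] 145 [ 0.5216 -0.1816  0.0986] ztop [0.0996 0.1012]
[349. 296.] 153 [ 0.4822 -0.1869  0.0985] ztop [0.0996 0.1014]
[386. 298.] 155 [ 0.5268 -0.2212  0.0987] ztop [0.0997 0.101 ]
block pts 7073 [ 0.00343685 -0.25625694  0.06400108] [1.66837584 1.18072958 0.07599986]
```

View pics/crop.png

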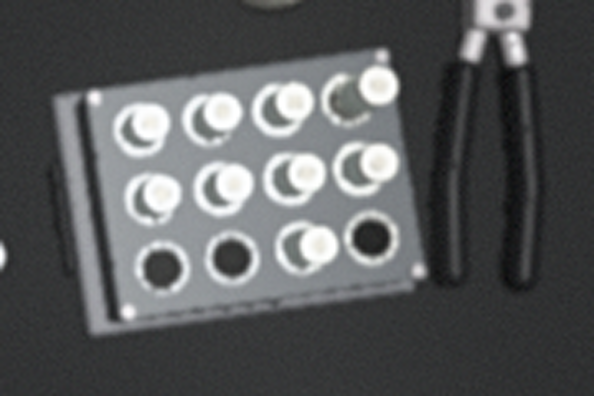

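The proud vial is the rack's corner vial at (+40, -60), top pixel (431,167). Its cap is at z≈0.117, while the other eight read 0.100, so the heights match the description. The position is about (0.5676, -0.2148) and the rack yaw is about 0.124. I'll move above it with the fingers shut and turn to line up with the rack.

>>> step_arm(rows=[{"dx": 20,"dy": -8},{"dx": 35,"dy": -13.6},{"dx": 35,"dy": -13.6},{"dx": 35,"dy": -13.6},{"dx": 35,"dy": -13.6},{"dx": 35,"dy": -13.6},{"dx": 35,"dy": -13.6},{"dx": 35,"dy": -13.6},{"dx": 35,"dy": -13.6},{"dx": 35,"dy": -13.6},{"dx": 35,"dy": -13.6},{"dx": 31,"dy": -12},{"dx": 20,"dy": -8},{"wz": 0.1},{"wz": 0.1},{"wz": 0.1},{"wz": 0.017},{}], grip=0)

```text
schema error: expected keys dx, dy, dz, wx, wy, wz
```

Run:
```python
from h import *
s=manip.get_state(); print(s['t'],s['ee_pos'],s['ee_rot'],s['q'].round(3),s['contact_force'],s['opening'])
im,d,W,c,T=grab('wrist','w1.png')
m=((W[...,2]>.09)&(W[...,2]<.135)).astype(np.uint8)
k,l,st,ce=cv2.connectedComponentsWithStats(m)
for i in range(1,k):
    if st[i,4]>50:
        p=W[l==i]; z=p[:,2]; q=p[z>np.percentile(z,90)-.004]
        print(ce[i].round(),st[i,:5],((q.min(0)+q.max(0))/2).round(4),np.percentile(z,90).round(4),np.ptp(q,axis=0).round(3))
```

```text
0.1 [ 0.25583982 -0.54228368  0.30312922] [-3.14006890e+00 -3.36270302e-05  4.40814764e-01] [-1.13   0.314 -0.048  1.21   0.     1.571] [-0.7586205   0.43417427  0.97985542] 0.08549608080122997
```

View pics/w1.png

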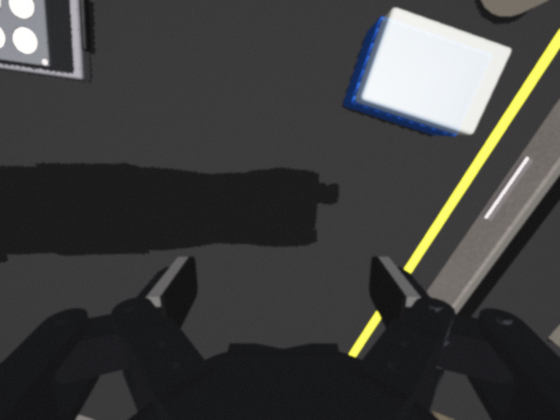

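The call was refused because every key is required. The picture shows the start pose, with the open fingers at (175,285) and (395,285). I'll resend it with full rows.

>>> step_arm(rows=[{"dx": 20,"dy": -8,"dz": 0,"wx": 0,"wy": 0,"wz": 0},{"dx": 35,"dy": -13.6,"dz": 0,"wx": 0,"wy": 0,"wz": 0},{"dx": 35,"dy": -13.6,"dz": 0,"wx": 0,"wy": 0,"wz": 0},{"dx": 35,"dy": -13.6,"dz": 0,"wx": 0,"wy": 0,"wz": 0},{"dx": 35,"dy": -13.6,"dz": 0,"wx": 0,"wy": 0,"wz": 0},{"dx": 35,"dy": -13.6,"dz": 0,"wx": 0,"wy": 0,"wz": 0},{"dx": 35,"dy": -13.6,"dz": 0,"wx": 0,"wy": 0,"wz": 0},{"dx": 35,"dy": -13.6,"dz": 0,"wx": 0,"wy": 0,"wz": 0},{"dx": 35,"dy": -13.6,"dz": 0,"wx": 0,"wy": 0,"wz": 0},{"dx": 35,"dy": -13.6,"dz": 0,"wx": 0,"wy": 0,"wz": 0},{"dx": 35,"dy": -13.6,"dz": 0,"wx": 0,"wy": 0,"wz": 0},{"dx": 31,"dy": -12,"dz": 0,"wx": 0,"wy": 0,"wz": 0},{"dx": 20,"dy": -8,"dz": 0,"wx": 0,"wy": 0,"wz": 0},{"dx": 0,"dy": 0,"dz": 0,"wx": 0,"wy": 0,"wz": 0.1},{"dx": 0,"dy": 0,"dz": 0,"wx": 0,"wy": 0,"wz": 0.1},{"dx": 0,"dy": 0,"dz": 0,"wx": 0,"wy": 0,"wz": 0.1},{"dx": 0,"dy": 0,"dz": 0,"wx": 0,"wy": 0,"wz": 0.017},{"dx": 0,"dy": 0,"dz": 0,"wx": 0,"wy": 0,"wz": 0}], grip=0, newtons=20)

```text
t: 2.4
ee_pos: [0.5667, -0.2146, 0.3039]
ee_rot: [-3.142, 0.0, 0.125]
contact_force: [-0.1, -0.3, -0.2]
opening: 0.0003
grasp_force: 0.0
```

```bash
cat > m.py <<'E'
from h import *
import sys
s=manip.get_state(); print(s['t'],s['ee_pos'].round(4),s['ee_rot'].round(4),s['contact_force'].round(2))
im,d,W,c,T=grab('wrist',sys.argv[1])
m=((W[...,2]>.09)&(W[...,2]<.135)).astype(np.uint8)
k,l,st,ce=cv2.connectedComponentsWithStats(m)
for i in range(1,k):
    if st[i,4]>50:
        p=W[l==i]; z=p[:,2]; q=p[z>np.percentile(z,80)-.003]
        print(ce[i].round(),st[i,:5],((q.min(0)+q.max(0))/2).round(4),np.percentile(z,80).round(4),np.ptp(q,axis=0).round(3))
E
python3 m.py w2.png
```

```text
2.4 [ 0.5667 -0.2146  0.3039] [-3.1416e+00  1.0000e-04  1.2510e-01] [-0.05 -0.31 -0.23]
[282. 198.] [270 185  24  28 528] [ 0.5688 -0.2145  0.1167] 0.1173 [0.02  0.02  0.005]
[159. 197.] [148 186  23  22 394] [ 0.5537 -0.0959  0.1   ] 0.1006 [0.02  0.02  0.005]
[200. 197.] [189 186  23  22 377] [ 0.559  -0.1354  0.0999] 0.1005 [0.02  0.02  0.004]
[241. 197.] [230 186  22  22 361] [ 0.5643 -0.175   0.1   ] 0.1006 [0.02  0.02  0.004]
[164. 235.] [153 225  23  21 359] [ 0.5144 -0.1008  0.0997] 0.1005 [0.021 0.02  0.004]
[203. 235.] [192 225  22  21 346] [ 0.5198 -0.1399  0.0999] 0.1006 [0.02  0.02  0.005]
[242. 235.] [232 225  21  21 341] [ 0.5242 -0.1798  0.0999] 0.1006 [0.02  0.02  0.004]
[282. 235.] [272 225  20  20 331] [ 0.5296 -0.2193  0.1001] 0.1005 [0.019 0.02  0.004]
[243. 271.] [234 261  20  20 307] [ 0.4848 -0.1842  0.1   ] 0.1006 [0.02  0.019 0.004]
```

View pics/w2.png

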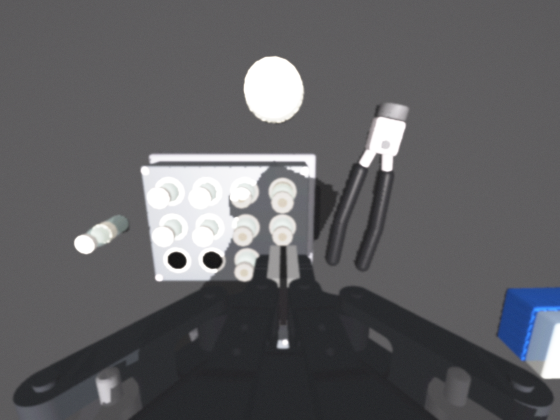

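The wrist view shows the proud cap at (282,198), beyond the shut fingertips at (282,250). Its centre is (0.569, -0.2146), z 0.117, which agrees with the grid of the other eight caps at 0.100. I'll check the finger geometry from the wrist depth before descending.

Run:
```python
from h import *
im,d,W,c,T=grab('wrist')
s=manip.get_state(); Rm=R.from_euler('xyz',s['ee_rot']).as_matrix()
P=((W-s['ee_pos'])@Rm)*1000
f=P[np.isfinite(P[...,0])&(P[...,2]<100)]
print('max z',f[:,2].max())
for a,b in((-80,-45),(-45,-30),(-30,-20),(-20,-15),(-15,0),(0,15),(15,20),(20,30),(30,45),(45,80)):
    q=f[(f[:,1]>a)&(f[:,1]<b)]
    if len(q): print(a,b,len(q),'zmax',q[:,2].max().round(1),'x',q[:,0].min().round(),q[:,0].max().round())
q=f[f[:,2]>60]; print('tip extent',q.min(0).round(1),q.max(0).round(1))
```

```text
max z 70.0280479677247
-80 -45 4941 zmax 5.8 x 3.0 15.0
-45 -30 7555 zmax 24.2 x -9.0 14.0
-30 -20 3478 zmax 30.1 x -9.0 14.0
-20 -15 1258 zmax 31.4 x 3.0 21.0
-15 0 9259 zmax 69.2 x -12.0 21.0
0 15 9180 zmax 70.0 x -12.0 21.0
15 20 2214 zmax 32.2 x 6.0 21.0
20 30 3025 zmax 30.2 x -9.0 20.0
30 45 7483 zmax 27.1 x -9.0 13.0
45 80 5795 zmax 8.1 x 3.0 15.0
tip extent [  6.1 -12.3  60. ] [11.6 14.6 70. ]
```

>>> step_arm(rows=[{"dx": 2.2,"dy": 0.2,"dz": 15,"wx": 0,"wy": 0,"wz": 0},{"dx": 0,"dy": 0,"dz": 20,"wx": 0,"wy": 0,"wz": 0},{"dx": 0,"dy": 0,"dz": 20,"wx": 0,"wy": 0,"wz": 0},{"dx": 0,"dy": 0,"dz": 15,"wx": 0,"wy": 0,"wz": 0},{"dx": 0,"dy": 0,"dz": 10,"wx": 0,"wy": 0,"wz": 0},{"dx": 0,"dy": 0,"dz": 0,"wx": 0,"wy": 0,"wz": 0},{"dx": 0,"dy": 0,"dz": 0,"wx": 0,"wy": 0,"wz": 0}])

```text
t: 3.38
ee_pos: [0.5694, -0.2148, 0.2245]
ee_rot: [3.141, -0.001, 0.124]
contact_force: [-0.2, -0.6, -0.2]
opening: 0.0002
grasp_force: 0.0
```

The shut fingertips are about 72 mm ahead of the TCP and nothing wide hangs low. I expect contact near TCP z 0.190 and home near 0.173. I'll descend slowly.

>>> step_arm(rows=[{"dx": 0,"dy": 0,"dz": 10,"wx": 0,"wy": 0,"wz": 0},{"dx": 0,"dy": 0,"dz": 10,"wx": 0,"wy": 0,"wz": 0},{"dx": 0,"dy": 0,"dz": 6,"wx": 0,"wy": 0,"wz": 0},{"dx": 0,"dy": 0,"dz": 2,"wx": 0,"wy": 0,"wz": 0},{"dx": 0,"dy": 0,"dz": 2,"wx": 0,"wy": 0,"wz": 0},{"dx": 0,"dy": 0,"dz": 2,"wx": 0,"wy": 0,"wz": 0},{"dx": 0,"dy": 0,"dz": 2,"wx": 0,"wy": 0,"wz": 0},{"dx": 0,"dy": 0,"dz": 2,"wx": 0,"wy": 0,"wz": 0},{"dx": 0,"dy": 0,"dz": 2,"wx": 0,"wy": 0,"wz": 0},{"dx": 0,"dy": 0,"dz": 0,"wx": 0,"wy": 0,"wz": 0}])

```text
t: 4.62
ee_pos: [0.5691, -0.2146, 0.186]
ee_rot: [3.141, -0.0, 0.124]
contact_force: [0.1, -0.1, 2.6]
opening: -0.0004
grasp_force: 1.2
```

```bash
python3 m.py w3.png
```

```text
4.625 [ 0.5691 -0.2146  0.186 ] [ 3.1414e+00 -4.0000e-04  1.2390e-01] [ 0.13 -0.13  2.64]
[281. 249.] [ 253  227   59   43 1388] [ 0.5773 -0.215   0.1309] 0.1299 [0.008 0.027 0.008]
[ 78. 248.] [  57  231   43   36 1162] [ 0.5542 -0.0958  0.0997] 0.1004 [0.021 0.021 0.004]
[145. 248.] [ 126  231   40   36 1079] [ 0.5592 -0.1354  0.0996] 0.1004 [0.02  0.021 0.004]
[213. 248.] [ 195  231   37   36 1013] [ 0.564  -0.175   0.0997] 0.1005 [0.021 0.02  0.004]
[ 90. 307.] [  71  290   40   35 1016] [ 0.5147 -0.1008  0.0998] 0.1003 [0.02  0.021 0.005]
[152. 303.] [136 290  36  29 634] [ 0.5215 -0.1399  0.0996] 0.1004 [0.017 0.019 0.005]
```

The fingertips are in contact and pushing with about 3 N at TCP z 0.186, as expected. I'll keep pressing, more slowly near the end.

>>> step_arm(rows=[{"dx": 0,"dy": 0,"dz": 1.5,"wx": 0,"wy": 0,"wz": 0},{"dx": 0,"dy": 0,"dz": 1.5,"wx": 0,"wy": 0,"wz": 0},{"dx": 0,"dy": 0,"dz": 1.5,"wx": 0,"wy": 0,"wz": 0},{"dx": 0,"dy": 0,"dz": 1.5,"wx": 0,"wy": 0,"wz": 0},{"dx": 0,"dy": 0,"dz": 1.5,"wx": 0,"wy": 0,"wz": 0},{"dx": 0,"dy": 0,"dz": 1.5,"wx": 0,"wy": 0,"wz": 0},{"dx": 0,"dy": 0,"dz": 1,"wx": 0,"wy": 0,"wz": 0},{"dx": 0,"dy": 0,"dz": 0.5,"wx": 0,"wy": 0,"wz": 0},{"dx": 0,"dy": 0,"dz": 0,"wx": 0,"wy": 0,"wz": 0}])

```text
t: 5.8
ee_pos: [0.5691, -0.2147, 0.1753]
ee_rot: [3.141, -0.0, 0.124]
contact_force: [1.7, -0.3, 2.7]
opening: 0.0001
grasp_force: 1.3
```

>>> step_arm(rows=[{"dx": 0,"dy": 0,"dz": 0.5,"wx": 0,"wy": 0,"wz": 0},{"dx": 0,"dy": 0,"dz": 0.5,"wx": 0,"wy": 0,"wz": 0},{"dx": 0,"dy": 0,"dz": 0,"wx": 0,"wy": 0,"wz": 0}])

```text
t: 6.18
ee_pos: [0.5691, -0.2147, 0.1744]
ee_rot: [3.141, -0.0, 0.124]
contact_force: [1.1, -0.5, 3.2]
opening: -0.0001
grasp_force: 1.6
```

>>> step_arm(rows=[{"dx": 0,"dy": 0,"dz": 0.5,"wx": 0,"wy": 0,"wz": 0},{"dx": 0,"dy": 0,"dz": 0.5,"wx": 0,"wy": 0,"wz": 0},{"dx": 0,"dy": 0,"dz": 0,"wx": 0,"wy": 0,"wz": 0}])

```text
t: 6.55
ee_pos: [0.5691, -0.2147, 0.1734]
ee_rot: [3.141, -0.0, 0.124]
contact_force: [1.2, -0.6, 2.8]
opening: -0.0001
grasp_force: 1.5
```

>>> step_arm(rows=[{"dx": 0,"dy": 0,"dz": 0.5,"wx": 0,"wy": 0,"wz": 0},{"dx": 0,"dy": 0,"dz": 0,"wx": 0,"wy": 0,"wz": 0}])

```text
t: 6.8
ee_pos: [0.5691, -0.2146, 0.1729]
ee_rot: [3.141, -0.0, 0.124]
contact_force: [1.4, -1.0, 2.5]
opening: 0.0
grasp_force: 1.6
```

>>> step_arm(rows=[{"dx": 0,"dy": 0,"dz": 0.5,"wx": 0,"wy": 0,"wz": 0},{"dx": 0,"dy": 0,"dz": 0,"wx": 0,"wy": 0,"wz": 0}])

```text
t: 7.05
ee_pos: [0.5691, -0.2147, 0.1727]
ee_rot: [3.141, -0.0, 0.124]
contact_force: [0.7, -0.2, 5.5]
opening: -0.0
grasp_force: 2.6
```

The force is rising and the tool has stopped moving down, so the vial is on the floor of its pocket. I'll press a little more to confirm.

>>> step_arm(rows=[{"dx": 0,"dy": 0,"dz": 0.5,"wx": 0,"wy": 0,"wz": 0},{"dx": 0,"dy": 0,"dz": 0,"wx": 0,"wy": 0,"wz": 0}])

```text
t: 7.3
ee_pos: [0.5691, -0.2147, 0.1726]
ee_rot: [3.141, -0.001, 0.124]
contact_force: [-0.1, -0.4, 8.0]
opening: 0.0003
grasp_force: 4.2
```

It's firmly home: 8 N with no travel. I'll retreat straight up.

>>> step_arm(rows=[{"dx": 0,"dy": 0,"dz": -2,"wx": 0,"wy": 0,"wz": 0},{"dx": 0,"dy": 0,"dz": -5,"wx": 0,"wy": 0,"wz": 0},{"dx": 0,"dy": 0,"dz": -12,"wx": 0,"wy": 0,"wz": 0},{"dx": 0,"dy": 0,"dz": -20,"wx": 0,"wy": 0,"wz": 0},{"dx": 0,"dy": 0,"dz": -25,"wx": 0,"wy": 0,"wz": 0},{"dx": 0,"dy": 0,"dz": -25,"wx": 0,"wy": 0,"wz": 0},{"dx": 0,"dy": 0,"dz": -25,"wx": 0,"wy": 0,"wz": 0},{"dx": 0,"dy": 0,"dz": -15,"wx": 0,"wy": 0,"wz": 0},{"dx": 0,"dy": 0,"dz": 0,"wx": 0,"wy": 0,"wz": 0},{"dx": 0,"dy": 0,"dz": 0,"wx": 0,"wy": 0,"wz": 0}])

```text
t: 8.55
ee_pos: [0.5686, -0.2145, 0.2999]
ee_rot: [-3.141, 0.001, 0.124]
contact_force: [0.1, -0.3, -0.9]
opening: 0.0
grasp_force: 0.0
```

```bash
python3 m.py w4.png
```

```text
8.55 [ 0.5686 -0.2145  0.2999] [-3.1409e+00  1.3000e-03  1.2380e-01] [ 0.1  -0.31 -0.87]
[158. 200.] [146 189  24  22 400] [ 0.554  -0.0956  0.0997] 0.1004 [0.02  0.02  0.004]
[199. 200.] [188 189  23  22 384] [ 0.559  -0.1354  0.0997] 0.1005 [0.02  0.02  0.004]
[240. 200.] [230 189  22  22 367] [ 0.564  -0.1749  0.0995] 0.1005 [0.02  0.02  0.004]
[282. 200.] [271 189  22  22 367] [ 0.5687 -0.2144  0.1   ] 0.1006 [0.02  0.02  0.003]
[162. 238.] [151 228  23  21 368] [ 0.5146 -0.1006  0.0998] 0.1005 [0.02  0.02  0.005]
[202. 238.] [191 228  23  21 354] [ 0.5196 -0.1401  0.0998] 0.1004 [0.02  0.021 0.005]
[242. 238.] [232 228  21  21 344] [ 0.5243 -0.1798  0.0997] 0.1005 [0.02  0.019 0.004]
[282. 237.] [272 228  21  17 294] [ 0.5311 -0.2196  0.0998] 0.1004 [0.016 0.02  0.004]
[243. 274.] [234 264  19  21 306] [ 0.4846 -0.1843  0.0998] 0.1004 [0.02  0.018 0.005]
```

View pics/w4.png

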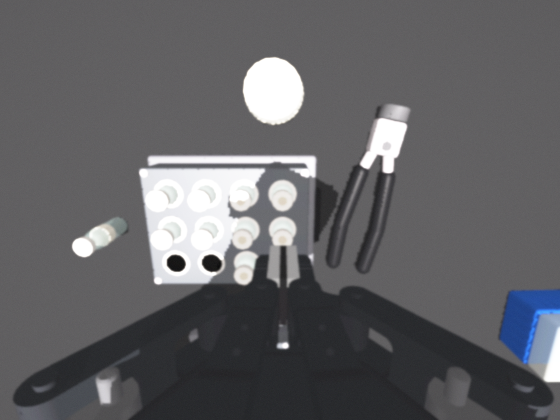

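All nine caps now read z≈0.1005. The pressed vial at (282,200) is level with the rest, and the jar, crimper and spare vial have not moved. I'm handing in.

```bash
python3 -c "
from station import manip
print(manip.hand_in())"
```

```text
the job is handed in; nothing more can be done
None
```

The proud vial, in the rack's (+40, -60) corner pocket, is pressed fully home and level with the other eight; the hand is clear above it, no other vial or nearby item was moved, and the job is handed in (at about 8.6 s of the 32 s allowed).

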